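# Stand the last kiln prop on its mark

### The arm

A 7-joint arm with a two-finger parallel gripper is mounted at the origin on the work surface. World frame = base frame: x ahead of the robot, y to its left, z up, the work surface at z = 0. Lengths are in m, angles in rad, forces in N, time in s.
With the tool pointing down it reaches from about 0.425 to 0.95 m from the base axis. Payload 4.7 kg.
Tool frame: the origin (TCP) lies between the finger pads; the fingertips stand robot.tip_reach ahead of it and the grasp point (between the pads) is the TCP (robot.tip_reach is the distance from the TCP to the fingertips, in m); z points along the fingers, y is the direction in which the jaws open and shut (so a half turn about z gives the same grasp; the last joint's range is limited). The gripper opens to 85 mm and grips with 20 to 120 N. Pads are 22 mm wide; open, the fingers measure 114 mm over their backs; the gripper's body (76 mm by 85 mm) begins 54 mm behind the grasp point. The pads swing forward as they close: fully open they stand 13 mm farther back than shut.
Start: joints at [1.242, 0.469, -0.049, 1.532, 0.024, 1.141, -0.082], TCP at [0.199, -0.645, 0.25] pointing down, gripper open.
Joint ranges: [-2.59, 2.59], [-0.33, 1.99], [-1.39, 1.29], [0.1, 2.45], [-1.04, 4.18], [0.21, 1.99], [-2.66, 2.66]. Speed limits (rad/s): [2.57, 2.57, 3.14, 3.14, 3.14, 3.14, 3.14].

### API

Orientations are given as a unit quaternion [w, x, y, z].
In Python, from station import robot gives the robot as it stands.
- The arm moves only by the tool arm_command, never from a script. Its argument "series" is a list of rows, each a list of 3 entries, a list of its own where there are three numbers: the finger opening in mm, from 0 to 85.4, then the shift along the tool's x, y, z in mm, then the turn, a rotation vector about the tool's x, y, z in rad. In form: [[claw, [x, y, z], [rx, ry, rz]], ...]. A call has 1 to 20 rows; each row shifts and turns the pose as measured when the row begins, along the tool's axes as they then stand; what a row does not reach is not made up. A row lasts 1/12 s, in which the tool goes at most 41.7 mm and 7.16 degrees, less where a joint would pass 70% of its speed; a pose out of reach is approached as far as the arm can. A call with a gripper value outside its range is refused whole. The fingers move at their own pace and stop on an object; "squeeze" is the grip in N (left out, the last holds). Time passes only in rows, so rows that do not move let the fingers close. It gives the time, the measured TCP pose, the force and the opening at its end, in the units of the state.
- robot.get_state(): the state, without advancing time (a new reading comes with each control period).
- robot.capture(name): name is "side" or "top" or "wrist"; returns a dict with "image" (420x560x3 uint8, red, green, blue), "intrinsics" (3x3 intrinsics, pixels), "extrinsics" (4x4, takes a point from world to camera coordinates); the wrist camera has in their place "T_tool_cam" (4x4, takes a point from camera to tool coordinates, whose origin is the TCP and whose axes are the flange's). Camera axes: x right, y down, z forward; pixel columns grow to the right and rows downward; lengths in m; the calibration is good to about 2 mm. A picture is of the moment at which its call begins: read the wrist's pose just before it. There is no depth.
- robot.hand_in(): hands the job in, once; it reports no verdict.
The state is a dict: "time_s": time; "qpos": joint angles; "joint_vel": joint speeds; "joint_efforts": joint torques, N m; "ee_pos": TCP position; "orientation": TCP orientation; "force": force on the tool from outside, world axes, zero at the start; "torque": the same for the moment, N m; "gripper_width": opening from 0.0 (shut) to 1.0 (fully open).
Only numpy, scipy, OpenCV 4.12 (cv2) and the standard library are available. Lean on these libraries where they do the work, as an engineer would, in place of code of your own. Each camera call takes 0.05 s, during which the arm holds its last target. There are 200 camera calls.

### The job

Pinch the lying kiln prop near its plain end and, keeping its white-washed end pressed on the bench top, pivot it up between the fingers until it stands upright on the white end. Then carry it over and set it, upright and white end down, inside the blue ring drawn on the kiln shelf, letting go only once it rests there. Leave the two props already standing and the other pottery things where they are.

Things in the scene. Friction and masses are not known exactly. Their poses are not given: they have to be found in the camera images.
- prop: the loose kiln prop to be stood up: a brown-beige square ceramic post, 125 mm long, 38 x 38 mm across, 0.3 to 0.48 kg, evenly heavy, lying on the bench at any yaw. Origin: centre of the long side it lies on at the start. Its x axis runs along the post towards the white-washed end; z points up while it lies
- prop_foot (a point): centre of the prop's end face at the white-washed end (last 16 mm painted white), on the post's centreline; this end must go down
- prop_top (a point): centre of the prop's other, plain beige end face, on the centreline, 125 mm from prop_foot; this end must finish up. A light pinch (about 3 N) 20 mm from this end lets the prop's weight and its pressed white end turn it between the finger pads; a firm pinch carries it stiffly
- table: the dark slate-grey bench top, fixed, its surface at height 0
- shelf: the kiln shelf: a flat square pale slab, 270 x 270 mm, 18 mm thick, fixed on the bench. Origin: centre of its underside; x and y along its edges, z up
- mark: the blue ring drawn flat on top of the shelf, inner diameter 80 mm, outer 88 mm; origin: its centre, at the shelf's top surface (18 mm above the bench). It takes one of three places on the shelf; the two standing props have the others, each 160 mm or more away from the ring's centre
- stood_a: a standing prop, same kind and size (38 x 38 mm, 125 mm tall), loose on the shelf; origin: centre of its foot, z up
- stood_b: the other standing prop, as stood_a
- bowl: small loose brown clay bowl, 96 mm across the rim, 50 mm high, on the bench; origin: centre of its underside, z up
- jar: loose black plastic cup, 72 mm across, 75 mm high, on the bench; origin: centre of its underside, z up
- mould: loose white plaster mould, a disc 120 mm across, 50 mm high, with a hollow top, on the bench; origin: centre of its underside, z up
Things that resemble listed ones, but are neither listed nor needed, are in the scene too. Of the things that look like the bowl, the middle-sized one is meant.

How it is judged:
By the outcome, as a careful person would: the job done as asked, in the order asked, and still so for the second after the job is handed in, with the robot touching nothing.
It also fails if it takes over 58 s, if anything falls off the work surface, if the arm or the gripper's body presses on something with over 40 N, if the wrist force passes 120 N, or if a joint passes its speed limit or range.

## Working session

There is one attempt and no reset: what is moved stays moved. The work goes in short steps, Python scripts to look and compute and a tool call to move; the robot and the scene stay as the last step left them, time stands still between calls to the robot, and variables do not carry over. Pictures are saved under pics/ and viewed, about 8 in all and at most 12, crops included, and the job is handed in when it is done.

Besides the shell and the picture viewer there is one more tool, called after ">>>" as a command line: name --argument value ..., lists and objects as JSON in quotes. arm_command: Moves the arm, as the interface text tells. Its arguments: {"type":"object","properties":{"series":{"type":"array","items":{"type":"array"}},"squeeze":{"type":"number"}},"required":["series"]}

```bash
mkdir -p pics; ls; python3 - <<'E'
from station import robot
import cv2,numpy as np
s=robot.get_state();print(s, robot.tip_reach)
for n in("top","side"):
    c=robot.capture(n);cv2.imwrite(f"pics/{n}0.png",c["image"][:,:,::-1])
    np.savez(f"{n}0.npz",K=c["intrinsics"],E=c["extrinsics"]);print(n,c["intrinsics"],c["extrinsics"])
E
```

```text
pics
{'time_s': 0.0, 'qpos': array([ 1.24210343,  0.46947113, -0.04859922,  1.53368105,  0.0241304 ,
        1.14099531, -0.08230105]), 'joint_vel': array([-0.00148008,  0.0014328 ,  0.00034809, -0.00013835, -0.00027804,
        0.00061278,  0.00036579]), 'joint_efforts': array([-8.62810739e-04, -5.10309613e+01, -4.71021817e-02, -2.37705517e+01,
        1.06103823e-02,  7.61154253e-03, -1.09883047e-05]), 'ee_pos': array([ 0.19918982, -0.64437545,  0.24924684]), 'orientation': array([-9.64543623e-04,  9.88782574e-01,  1.49358809e-01, -1.94910449e-04]), 'force': array([-0.508982  ,  0.17562399,  0.17873307]), 'torque': array([ 0.03600749, -0.01032814, -0.01856797]), 'gripper_width': 1.0017604757009584} 0.019
top [[485.52912716   0.         280.50916462]
 [  0.         485.52912716 209.22472192]
 [  0.           0.           1.        ]] [[-0.01508258 -0.99973328 -0.01748931 -0.06400953]
 [-0.99622442  0.01652063 -0.08522893  0.58423119]
 [ 0.08549513  0.0161378  -0.99620789  1.16655926]
 [ 0.          0.          0.          1.        ]]
side [[385.73289576   0.         279.63385951]
 [  0.         385.73289576 201.22783008]
 [  0.           0.           1.        ]] [[ 0.94841262 -0.31652123  0.01810577 -0.60163938]
 [-0.14013548 -0.46975463 -0.87160349  0.07254585]
 [ 0.28438628  0.82410248 -0.48987707  0.80500097]
 [ 0.          0.          0.          1.        ]]
```

View pics/top0.png

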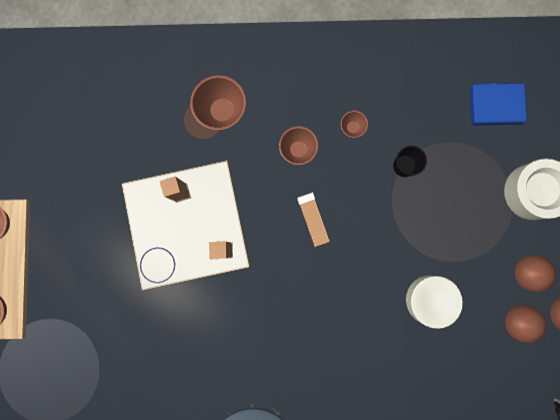

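View pics/side0.png

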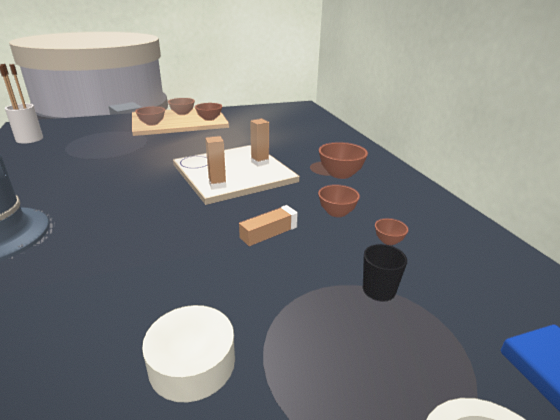

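The only lying post is at top (313,220), with its white end at (306,198). The other posts, at (172,188) and (219,250), are standing on the shelf. The only ring is at (157,265). I'll check these in an enlarged crop.

```bash
python3 - <<'E'
import cv2,numpy as np
im=cv2.imread("pics/top0.png")
a=cv2.resize(im[185:255,280:350],(400,400),interpolation=cv2.INTER_CUBIC)   # s=5.714
b=cv2.resize(im[235:295,130:190],(400,400),interpolation=cv2.INTER_CUBIC)
cv2.imwrite("pics/crop0.png",np.hstack([a,b]))
E
```

```text
(no output)
```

View pics/crop0.png

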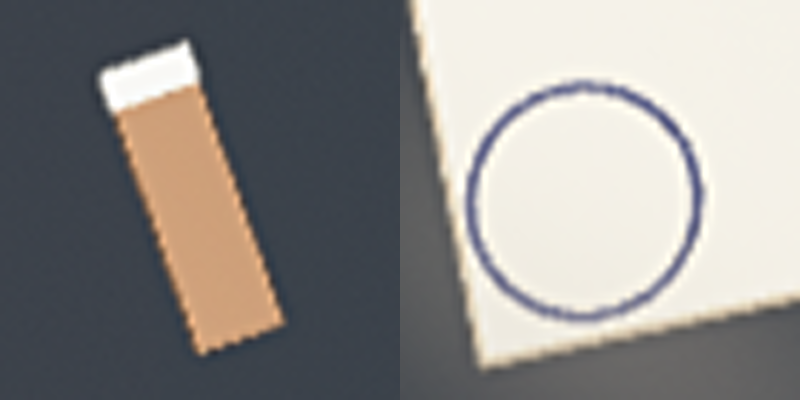

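```bash
cat > h.py <<'E'
import numpy as np
from scipy.spatial.transform import Rotation as R
from station import robot
def unproj(f,px,z):
    d=np.load(f);E=d["E"];ray=E[:3,:3].T@np.linalg.inv(d["K"])@[*px,1.];c=-E[:3,:3].T@E[:3,3]
    return c+ray*(z-c[2])/ray[2]
def rot(s): 
    q=s["orientation"];return R.from_quat([q[1],q[2],q[3],q[0]])
def go(target,yaw_y=None):
    "tool-frame shift in mm to world target; turn to make tool y along yaw_y (world dir), pointing down"
    s=robot.get_state();r=rot(s)
    print("t",s["time_s"],"pos",s["ee_pos"].round(4),"F",s["force"].round(1),"w",round(85.4*s["gripper_width"],1))
    print("shift mm",(1e3*r.inv().apply(np.array(target)-s["ee_pos"])).round(1))
    if yaw_y is not None:
        best=None
        for sg in(1,-1):
            y=sg*np.array([*yaw_y[:2],0]);y/=np.linalg.norm(y);z=np.array([0,0,-1.]);x=np.cross(y,z)
            v=(r.inv()*R.from_matrix(np.c_[x,y,z])).as_rotvec()
            print("turn",v.round(3))
    return s,r
E
python3 - <<'E'
from h import *
f="top0.npz"
P=[unproj(f,(280+(u+.5)/5.714-.5,185+(v+.5)/5.714-.5),.038) for u,v in((99,72),(189,40),(200,355),(285,323))]
for p in P:print(p.round(4))
foot=(P[0]+P[1])/2;top=(P[2]+P[3])/2;a=foot-top
L=np.linalg.norm(a);a/=L;print("len",L,"widths",np.linalg.norm(P[0]-P[1]),np.linalg.norm(P[2]-P[3]),"axis",a.round(4),"foot",foot,"top",top)
mid=(foot+top)/2;g=mid-a*.0425;print("grasp",g.round(4),"edge",(mid+a*.0625).round(4))
m=unproj(f,(130+185.5/6.667-.5,235+201.5/6.667-.5),.018);print("mark",m.round(4),np.hypot(*m[:2]))
print(unproj(f,(130+66.5/6.667-.5,235+201.5/6.667-.5),.018)-unproj(f,(130+304.5/6.667-.5,235+201.5/6.667-.5),.018))
y=np.array([-a[1],a[0],0])
go([*g[:2],.12],y)
E
```

```text
[ 0.6106 -0.1138  0.038 ]
[ 0.6237 -0.1522  0.038 ]
[ 0.4901 -0.1541  0.038 ]
[ 0.503  -0.1901  0.038 ]
len 0.12680631528651895 widths 0.04063531761645706 0.03828186426414016 axis [0.9512 0.3086 0.    ] foot [ 0.61716443 -0.13299574  0.038     ] top [ 0.49654531 -0.17212207  0.038     ]
grasp [ 0.5164 -0.1657  0.038 ] edge [ 0.6163 -0.1333  0.038 ]
mark [0.4521 0.2311 0.018 ] 0.5077236410589656
[0.00128321 0.08796019 0.        ]
t 0.1 pos [ 0.1992 -0.6444  0.2494] F [-0.1  0.2 -1. ] w 85.2
shift mm [ 444.5 -363.5  130. ]
turn [0.000e+00 3.000e-03 3.128e+00]
turn [-0.002  0.    -0.014]
```

>>> arm_command --series '[[70,[22,-18,0],[0,0,-0.014]],[70,[22,-18,0],[0,0,0]],[70,[22,-18,0],[0,0,0]],[70,[22,-18,0],[0,0,0]],[70,[22,-18,0],[0,0,0]],[70,[22,-18,0],[0,0,0]],[70,[22,-18,0],[0,0,0]],[70,[22,-18,0],[0,0,0]],[70,[22,-18,0],[0,0,0]],[70,[22,-18,0],[0,0,0]],[70,[22,-18,0],[0,0,0]],[70,[22,-18,0],[0,0,0]],[70,[22,-18,0],[0,0,0]],[70,[22,-18,0],[0,0,0]],[70,[22,-18,0],[0,0,0]],[70,[22,-18,0],[0,0,0]],[70,[22,-18,0],[0,0,0]],[70,[22,-18,0],[0,0,0]],[70,[22,-18,0],[0,0,0]],[70,[22,-18,0],[0,0,0]]]' --squeeze 20

```text
time_s: 1.77
ee_pos: [0.5118, -0.1492, 0.2399]
orientation: [-0.005, 0.989, 0.148, -0.007]
force: [0.4, -0.1, 0.1]
gripper_width: 0.817
```

```bash
python3 - <<'E'
from h import *
go([.5164,-.1657,.12],[-.3086,.9512])
E
```

```text
t 1.7667 pos [ 0.5118 -0.1492  0.2399] F [ 0.4 -0.1  0.1] w 69.8
shift mm [  1.1  18.6 119.7]
turn [0.02  0.02  3.125]
turn [-0.013  0.013 -0.016]
```

>>> arm_command --series '[[70,[1,15,15],[-0.013,0.013,-0.016]],[70,[0,3,20],[0,0,0]],[70,[0,0,20],[0,0,0]],[70,[0,0,20],[0,0,0]],[70,[0,0,20],[0,0,0]],[70,[0,0,15],[0,0,0]],[70,[0,0,0],[0,0,0]],[70,[0,0,0],[0,0,0]]]'

```text
time_s: 2.43
ee_pos: [0.5232, -0.1553, 0.1247]
orientation: [-0.002, 0.986, 0.165, 0.002]
force: [0.2, -1.1, 0.6]
gripper_width: 0.823
```

```bash
python3 - <<'E'
from h import *
s,r=go([.5164,-.1657,.024],[-.3086,.9512])
import cv2
c=robot.capture("wrist");T=c["T_tool_cam"];print(T.round(3));im=np.ascontiguousarray(c["image"][:,:,::-1])
# overlay predicted prop top face
a=np.array([.9512,.3086,0]);n=np.array([-.3086,.9512,0]);m=np.array([.5569,-.1526,.038])
pts=[]
for i,j in((1,1),(1,-1),(-1,-1),(-1,1)):
    p=m+a*.0625*i+n*.019*j
    q=np.linalg.inv(T)@[*r.inv().apply(p-s["ee_pos"]),1];u=c["intrinsics"]@q[:3];pts.append(u[:2]/u[2])
cv2.polylines(im,[np.int32(pts)],True,(0,255,0),1);cv2.imwrite("pics/w1.png",im)
E
```

```text
t 2.4333 pos [ 0.5232 -0.1553  0.1247] F [ 0.2 -1.1  0.6] w 70.3
shift mm [-10.3   8.  100.7]
turn [ 0.007 -0.005 -3.124]
turn [-0.003 -0.005  0.018]
[[ 0.001 -0.963 -0.268  0.067]
 [ 1.     0.001 -0.    -0.   ]
 [ 0.001 -0.268  0.963 -0.122]
 [ 0.     0.     0.     1.   ]]
```

View pics/w1.png

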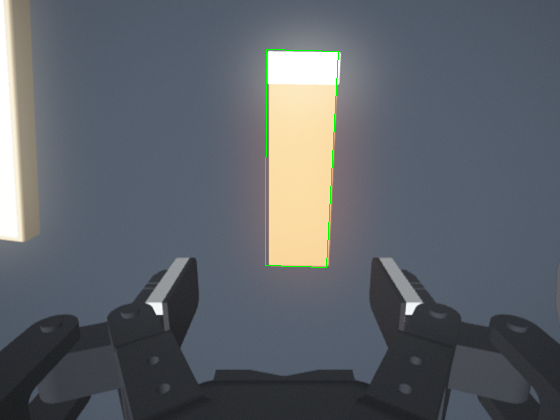

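The wrist view shows the plain end at (297,267) and the white end at (303,65). My predicted outline fits within about 3 px, so I'll descend.

>>> arm_command --series '[[70,[-5,4,10],[0,0,0.018]],[70,[-5,4,15],[0,0,0]],[70,[0,0,15],[0,0,0]],[70,[0,0,15],[0,0,0]],[70,[0,0,12],[0,0,0]],[70,[0,0,8],[0,0,0]],[70,[0,0,0],[0,0,0]],[70,[0,0,0],[0,0,0]]]'

```text
time_s: 3.15
ee_pos: [0.5199, -0.1714, 0.052]
orientation: [0.002, 0.988, 0.151, 0.008]
force: [0.3, -0.2, 1.6]
gripper_width: 0.819
```

```bash
python3 - <<'E'
from h import *
s,r=go([.5164,-.1657,.024],[-.3086,.9512])
E
```

```text
t 3.15 pos [ 0.5199 -0.1714  0.052 ] F [ 0.3 -0.2  1.6] w 69.9
shift mm [-2.  -6.7 27.9]
turn [-0.024 -0.011  3.132]
turn [ 0.007 -0.016 -0.01 ]
```

>>> arm_command --series '[[70,[-2,-6,4],[0.007,-0.016,-0.01]],[70,[0,0,8],[0,0,0]],[70,[0,0,8],[0,0,0]],[70,[0,0,4],[0,0,0]],[70,[0,0,0],[0,0,0]]]'

```text
time_s: 3.57
ee_pos: [0.5178, -0.1663, 0.0283]
orientation: [0.001, 0.988, 0.157, 0.001]
force: [0.2, 0.0, 0.2]
gripper_width: 0.822
```

```bash
python3 - <<'E'
from h import *
s,r=go([.5164,-.1657,.024],[-.3086,.9512])
E
```

```text
t 3.5667 pos [ 0.5178 -0.1663  0.0283] F [0.2 0.  0.2] w 70.2
shift mm [-1.2 -1.   4.3]
turn [ 0.004  0.004 -3.14 ]
turn [ 0.002 -0.002  0.001]
```

>>> arm_command --series '[[30,[-1,-1,4],[0,0,0]],[30,[0,0,0],[0,0,0]],[30,[0,0,0],[0,0,0]],[30,[0,0,0],[0,0,0]],[30,[0,0,0],[0,0,0]],[30,[0,0,0],[0,0,0]],[30,[0,0,0],[0,0,0]],[30,[0,0,0],[0,0,0]]]' --squeeze 3

```text
time_s: 4.23
ee_pos: [0.5167, -0.1658, 0.0238]
orientation: [0.001, 0.988, 0.157, 0.002]
force: [0.3, -0.1, -1.0]
gripper_width: 0.444
```

```bash
python3 - <<'E'
from h import *
s,r=go([.5164,-.1657,.024],[-.3086,.9512])
E
```

```text
t 4.2333 pos [ 0.5167 -0.1658  0.0238] F [ 0.3 -0.1 -1. ] w 37.9
shift mm [-0.2 -0.2 -0.2]
turn [ 0.004  0.004 -3.141]
turn [ 0.003 -0.003  0.001]
```

>>> arm_command --series '[[30,[1.3,0,-5.4],[0,0,0]],[30,[1.6,0,-5.4],[0,0,0]],[30,[2,0,-5.4],[0,0,0]],[30,[2.4,0,-5.2],[0,0,0]],[30,[2.6,0,-5],[0,0,0]],[30,[2.8,0,-4.8],[0,0,0]],[30,[3,0,-4.8],[0,0,0]],[30,[3,0,-4.6],[0,0,0]]]'

```text
time_s: 4.9
ee_pos: [0.5322, -0.159, 0.0662]
orientation: [-0.0, 0.988, 0.157, -0.002]
force: [0.6, 0.0, -4.3]
gripper_width: 0.437
```

```bash
cat >> h.py <<'E'
def arc(thdeg):
    E=np.array([.6163,-.1333,0]);a=np.array([.9512,.3086,0]);th=np.radians(thdeg)
    s,r=go(E+.1074*(np.cos(th)*a+np.sin(th)*np.array([0,0,1])),[-.3086,.9512])
    d=s["ee_pos"]-E;print("along",d@a,"h",d[2],"rad",np.hypot(d@a,d[2]),"ang",np.degrees(np.arctan2(d[2],d@a)))
E
python3 - <<'E'
from h import *
arc(143)
import cv2
cv2.imwrite("pics/s2.png",cv2.resize(robot.capture("side")["image"][120:270,180:380,::-1],None,fx=3,fy=3))
E
```

```text
t 4.9 pos [ 0.5322 -0.159   0.0662] F [ 0.6  0.  -4.3] w 37.3
shift mm [2.2 1.5 1.6]
turn [-7.000e-03 -2.000e-03 -3.141e+00]
turn [-0.001  0.005  0.001]
along -0.08798394925168375 h 0.06621851136663254 rad 0.11011842068217154 ang 143.0341364637591
```

View pics/s2.png

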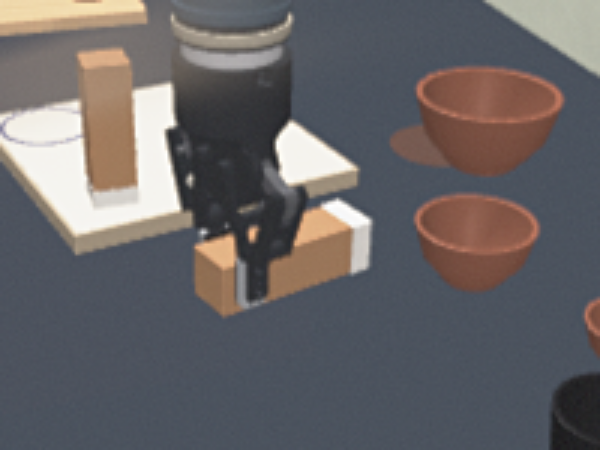

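It's being carried stiffly: the white end has risen to about (300,209) full-frame, and the weight is on the wrist. The 20 N floor probably applies to the squeeze. I'll set it back and pinch lightly through the opening instead.

>>> arm_command --series '[[30,[-3,1,5],[0,0,0]],[30,[-3,0,5],[0,0,0]],[30,[-3,0,6],[0,0,0]],[30,[-2,0,6],[0,0,0]],[30,[-2,0,6],[0,0,0]],[30,[-2,0,6],[0,0,0]],[30,[-1,0,4],[0,0,0]],[30,[0,0,2],[0,0,0]],[30,[0,0,0],[0,0,0]]]'

```text
time_s: 5.7
ee_pos: [0.5162, -0.1657, 0.024]
orientation: [0.0, 0.988, 0.156, -0.002]
force: [-0.2, -0.3, -3.2]
gripper_width: 0.44
```

```bash
python3 - <<'E'
from h import *
arc(167.2)
E
```

```text
t 5.7 pos [ 0.5162 -0.1657  0.024 ] F [-0.2 -0.3 -3.2] w 37.6
shift mm [0.4 0.1 0.2]
turn [7.000e-03 1.000e-03 3.141e+00]
turn [-0.001  0.005 -0.   ]
along -0.10517709653598356 h 0.02395557749659691 rad 0.10787071580802209 ang 167.1689604104143
```

>>> arm_command --series '[[41,[0,0,0],[0,0,0]],[41,[0,0,0],[0,0,0]],[41,[0,0,0],[0,0,0]],[37,[0,0,0],[0,0,0]],[37,[0,0,0],[0,0,0]],[37,[0,0,0],[0,0,0]],[37,[0,0,0],[0,0,0]]]' --squeeze 3

```text
time_s: 6.28
ee_pos: [0.5188, -0.1658, 0.0252]
orientation: [0.001, 0.988, 0.156, 0.0]
force: [-0.0, -0.5, 0.6]
gripper_width: 0.444
```

>>> arm_command --series '[[37,[1.3,0,-5.4],[0,0,0]],[37,[1.6,0,-5.4],[0,0,0]],[37,[2,0,-5.4],[0,0,0]],[37,[2,0,-5],[0,0,0]],[37,[0,0,0],[0,0,0]]]'

```text
time_s: 6.7
ee_pos: [0.5241, -0.1632, 0.0467]
orientation: [-0.0, 0.988, 0.156, -0.002]
force: [0.5, 0.2, -4.0]
gripper_width: 0.44
```

```bash
cat >> h.py <<'E'
def white(name=None):
    "prop tilt in side view: white / brown blob centroids near gripper"
    import cv2
    c=robot.capture("side");im=c["image"]
    if name: cv2.imwrite(name,cv2.resize(im[120:270,180:380,::-1],None,fx=3,fy=3))
E
python3 - <<'E'
from h import *
arc(155); white("pics/s3.png")
E
```

```text
t 6.7 pos [ 0.5241 -0.1632  0.0467] F [ 0.5  0.2 -4. ] w 37.6
shift mm [-0.4  0.1  1.3]
turn [-6.000e-03 -1.000e-03 -3.141e+00]
turn [-0.001  0.004  0.   ]
along -0.09691270830416734 h 0.0467021553168583 rad 0.10757864259270324 ang 154.27062069025942
```

View pics/s3.png

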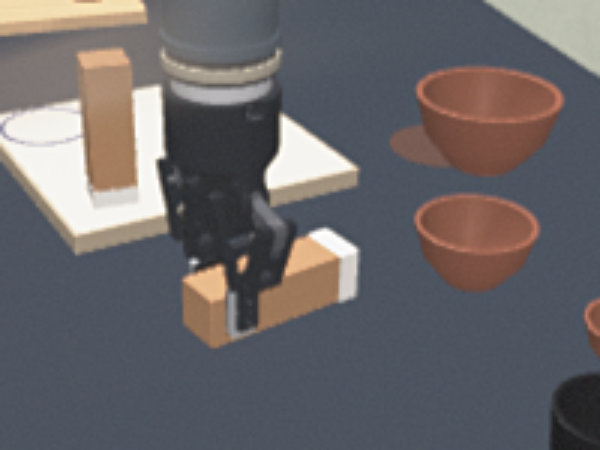

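>>> arm_command --series '[[37,[-2,0,5],[0,0,0]],[37,[-2,0,5],[0,0,0]],[37,[-1,0,4],[0,0,0]],[37,[0,0,0],[0,0,0]],[37.6,[0,0,0],[0,0,0]],[37.6,[0,0,0],[0,0,0]]]'

```text
time_s: 7.25
ee_pos: [0.5165, -0.1649, 0.0295]
orientation: [-0.001, 0.988, 0.156, -0.004]
force: [0.1, -0.3, -4.4]
gripper_width: 0.442
```

>>> arm_command --series '[[37.8,[0,0,0],[0,0,0]],[37.8,[0,0,0],[0,0,0]],[37.8,[0,0,0],[0,0,0]]]'

```text
time_s: 7.5
ee_pos: [0.5167, -0.1649, 0.0295]
orientation: [-0.001, 0.988, 0.156, -0.004]
force: [-0.5, -0.3, -2.7]
gripper_width: 0.439
```

>>> arm_command --series '[[38,[0,0,0],[0,0,0]],[38,[0,0,0],[0,0,0]],[38,[0,0,0],[0,0,0]]]'

```text
time_s: 7.75
ee_pos: [0.5174, -0.1648, 0.0305]
orientation: [-0.0, 0.988, 0.156, -0.003]
force: [-0.9, 0.5, -1.8]
gripper_width: 0.444
```

>>> arm_command --series '[[38.2,[0,0,0],[0,0,0]],[38.2,[0,0,0],[0,0,0]],[38.2,[0,0,0],[0,0,0]]]'

```text
time_s: 8.0
ee_pos: [0.5187, -0.1644, 0.0315]
orientation: [-0.0, 0.988, 0.156, -0.002]
force: [-1.2, -0.1, 0.3]
gripper_width: 0.445
```

An opening of 37.8 gives the light pinch: the load on the wrist fell from 4.4 to 2.7 N. I'll go back down to grasp height and retry with it.

>>> arm_command --series '[[41,[0,0,0],[0,0,0]],[41,[-2,0,4],[0,0,0]],[41,[0,0,4],[0,0,0]],[37.7,[0,0,0],[0,0,0]],[37.7,[0,0,0],[0,0,0]],[37.7,[0,0,0],[0,0,0]]]'

```text
time_s: 8.5
ee_pos: [0.5186, -0.1655, 0.024]
orientation: [0.001, 0.988, 0.157, 0.0]
force: [-1.3, 0.2, 1.5]
gripper_width: 0.443
```

>>> arm_command --series '[[37.7,[1.3,0,-5],[0,0,0]],[37.7,[1.5,0,-5],[0,0,0]],[37.7,[1.5,0,-4],[0,0,0]],[37.7,[0,0,0],[0,0,0]]]'

```text
time_s: 8.83
ee_pos: [0.5214, -0.164, 0.0377]
orientation: [-0.0, 0.988, 0.156, -0.002]
force: [0.9, 0.7, -2.9]
gripper_width: 0.445
```

>>> arm_command --series '[[37.8,[0,0,0],[0,0,0]],[37.8,[0,0,0],[0,0,0]],[37.8,[0,0,0],[0,0,0]],[37.8,[0,0,0],[0,0,0]]]'

```text
time_s: 9.17
ee_pos: [0.5214, -0.164, 0.0377]
orientation: [0.0, 0.988, 0.156, -0.001]
force: [0.3, -0.5, -3.7]
gripper_width: 0.444
```

```bash
python3 - <<'E'
from h import *
arc(155); white("pics/s4.png")
E
```

```text
t 9.1667 pos [ 0.5214 -0.164   0.0377] F [ 0.3 -0.5 -3.7] w 37.9
shift mm [ 2.4  0.  -7.7]
turn [-4.000e-03 -1.000e-03 -3.141e+00]
turn [-0.     0.003  0.   ]
along -0.09974453976513983 h 0.037742124018935695 rad 0.10664633673230546 ang 159.2739653783991
```

View pics/s4.png

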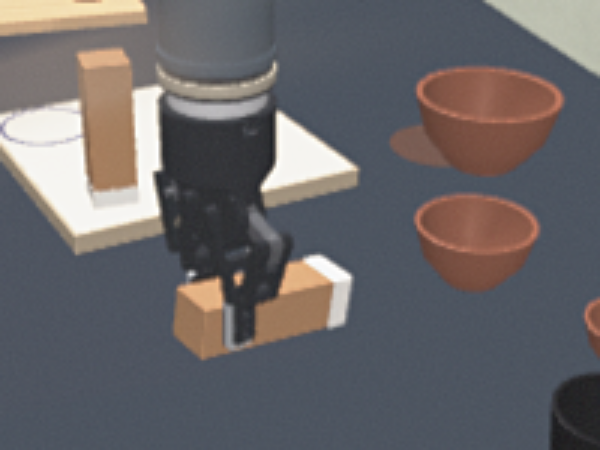

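The post has begun to pivot: the bottom edge runs from (205,357) to (345,327), a slope of 0.21 compared with 0.34 before. To save pictures I'll measure the tilt numerically by fitting the white band in the side view.

```bash
cat >> h.py <<'E'
def tilt(hg=.024):
    "fit tilt (deg, 0 lying, 90 upright) and grasp-to-foot length from white band's centroid in side view"
    import cv2
    from scipy.optimize import least_squares
    s=robot.get_state();c=robot.capture("side");hsv=cv2.cvtColor(c["image"],cv2.COLOR_RGB2HSV)
    m=((hsv[...,1]<45)&(hsv[...,2]>150)).astype(np.uint8);m[:,:277]=0;m[:190]=0;m[245:]=0;m[:,345:]=0
    if 1:
        n,lab,st,cen=cv2.connectedComponentsWithStats(m);k=[i for i in range(1,n) if st[i,4]>60]
        print("blobs",[(cen[i].round(1).tolist(),int(st[i,4])) for i in k])
    if not k: return
    cb=min(k,key=lambda i:abs(st[i,4]-300));cb=cen[cb]
    a=np.array([.9512,.3086,0]);nn=np.array([-.3086,.9512,0]);z=np.array([0,0,1.])
    def pred(p):
        t=np.radians(p[0]);u=a*np.cos(t)-z*np.sin(t);w=a*np.sin(t)+z*np.cos(t)
        P=[s["ee_pos"]+u*(p[1]-i)+w*(j-hg)+nn*l for i in(0,.016) for j in(0,.038) for l in(-.019,.019)]
        q=(c["extrinsics"]@np.c_[P,np.ones(8)].T)[:3];q=c["intrinsics"]@q;q=np.float32((q[:2]/q[2]).T)
        M=cv2.moments(cv2.convexHull(q));return np.array([M["m10"],M["m01"]])/M["m00"],np.min([x[2] for x in P])
    f=least_squares(lambda p:pred(p)[0]-cb,[10,.105],x_scale=[10,.01],diff_step=1e-3).x
    print("tilt",f[0].round(1),"grasp-foot",f[1].round(4),"lowest z",pred(f)[1].round(4))
E
python3 - <<'E'
from h import *
tilt()
E
```

```text
blobs [([290.9, 215.2], 159)]
tilt 6.9 grasp-foot 0.1084 lowest z 0.0008
```

>>> arm_command --series '[[37.8,[2.2,0,-5],[0,0,0]],[37.8,[2.4,0,-5],[0,0,0]],[37.8,[2.6,0,-5],[0,0,0]],[37.8,[3,0,-4.6],[0,0,0]],[37.8,[0,0,0],[0,0,0]],[37.8,[0,0,0],[0,0,0]]]'

```text
time_s: 9.77
ee_pos: [0.5317, -0.1605, 0.0593]
orientation: [-0.0, 0.988, 0.156, -0.002]
force: [-0.7, -0.3, -2.8]
gripper_width: 0.445
```

```bash
python3 - <<'E'
from h import *
arc(135);tilt()
E
```

```text
t 9.7667 pos [ 0.5317 -0.1605  0.0593] F [-0.7 -0.3 -2.8] w 38.0
shift mm [ 12.8   0.2 -16.7]
turn [-6.000e-03 -1.000e-03 -3.141e+00]
turn [-0.001  0.004  0.   ]
along -0.088836865265013 h 0.059335550241694936 rad 0.1068302211576798 ang 146.26041060544267
blobs [([293.0, 214.9], 143)]
tilt 20.3 grasp-foot 0.1105 lowest z -0.0016
```

>>> arm_command --series '[[37.8,[3.5,0,-4.7],[0,0,0]],[37.8,[3.5,0,-4.7],[0,0,0]],[37.8,[3.2,0,-3.5],[0,0,0]],[37.8,[3.2,0,-3.5],[0,0,0]],[37.8,[3.5,0,-3.2],[0,0,0]],[37.8,[3.5,0,-3.2],[0,0,0]],[37.8,[0,0,0],[0,0,0]],[37.8,[0,0,0],[0,0,0]]]'

```text
time_s: 10.48
ee_pos: [0.5531, -0.1533, 0.0841]
orientation: [-0.0, 0.988, 0.157, -0.002]
force: [0.0, 0.0, -4.1]
gripper_width: 0.447
```

```bash
python3 - <<'E'
from h import *
arc(115);tilt()
E
```

```text
t 10.4833 pos [ 0.5531 -0.1533  0.0841] F [ 0.   0.  -4.1] w 38.2
shift mm [ 20.8   0.5 -13.3]
turn [-7.000e-03 -2.000e-03 -3.141e+00]
turn [-0.001  0.005  0.001]
along -0.06629415198637206 h 0.084129500440804 rad 0.10711063174125825 ang 128.23815431951033
blobs [([296.0, 217.6], 100)]
tilt 40.3 grasp-foot 0.1188 lowest z -0.011
```

```bash
python3 - <<'E'
from h import *
white("pics/s5.png")
E
```

```text
(no output)
```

View pics/s5.png

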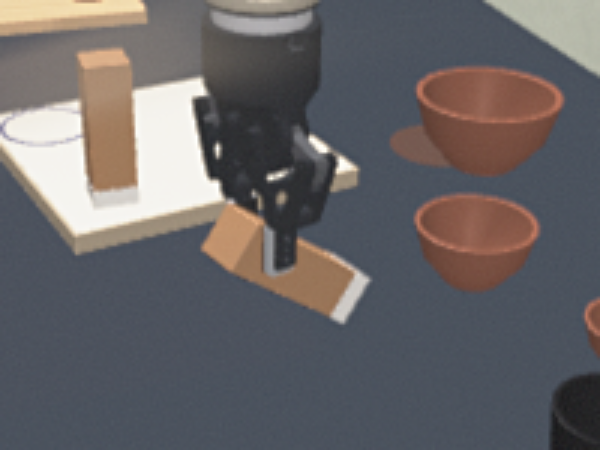

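The prop is at about 40° with its foot corner at (342,323) in the crop, on the bench. I'll continue.

>>> arm_command --series '[[37.8,[4.2,0,-2.9],[0,0,0]],[37.8,[4.2,0,-2.9],[0,0,0]],[37.8,[4.2,0,-2.8],[0,0,0]],[37.8,[4.2,0,-2],[0,0,0]],[37.8,[4.2,0,-2],[0,0,0]],[37.8,[4.2,0,-1.9],[0,0,0]],[37.8,[4.2,0,-1.8],[0,0,0]],[37.8,[0,0,0],[0,0,0]],[37.8,[0,0,0],[0,0,0]]]'

```text
time_s: 11.33
ee_pos: [0.5838, -0.143, 0.1012]
orientation: [-0.001, 0.988, 0.157, -0.003]
force: [-0.4, 0.6, -4.1]
gripper_width: 0.444
```

```bash
python3 - <<'E'
from h import *
arc(95);tilt()
E
```

```text
t 11.3333 pos [ 0.5838 -0.143   0.1012] F [-0.4  0.6 -4.1] w 37.9
shift mm [24.6  0.8 -6. ]
turn [-0.009 -0.004 -3.141]
turn [-0.002  0.005  0.001]
along -0.03395380225424025 h 0.10115332053748902 rad 0.10669983572283534 ang 108.55518782033327
blobs [([305.7, 210.7], 86)]
tilt 45.1 grasp-foot 0.1222 lowest z -0.0023
```

Full weight is on the wrist and the white band moved as if carried rigidly, so the pivoting stalled. I'll lower until the foot is almost on the bench, then loosen slightly.

>>> arm_command --series '[[37.8,[-2,0,4],[0,0,0]],[37.8,[-2,0,4],[0,0,0]],[37.8,[0,0,0],[0,0,0]],[37.9,[0,0,0],[0,0,0]],[37.9,[0,0,0],[0,0,0]],[37.9,[0,0,0],[0,0,0]]]'

```text
time_s: 11.88
ee_pos: [0.5783, -0.1447, 0.0919]
orientation: [-0.001, 0.988, 0.156, -0.004]
force: [-1.0, -0.3, -3.9]
gripper_width: 0.446
```

```bash
sed -i 's/hsv\[...,2\]>150/hsv[...,2]>125/' h.py; python3 - <<'E'
from h import *
arc(110);tilt()
E
```

```text
t 11.8833 pos [ 0.5783 -0.1447  0.0919] F [-1.  -0.3 -3.9] w 38.1
shift mm [ 2.8  0.8 -9. ]
turn [0.011 0.005 3.141]
turn [-0.003  0.007 -0.   ]
along -0.03963686237454754 h 0.09193021995589712 rad 0.10011116920722905 ang 113.3238931448375
blobs [([302.4, 216.9], 96)]
tilt 47.7 grasp-foot 0.1231 lowest z -0.0152
```

>>> arm_command --series '[[38,[0,0,0],[0,0,0]],[38,[0,0,0],[0,0,0]],[38,[0,0,0],[0,0,0]],[38,[0,0,0],[0,0,0]]]'

```text
time_s: 12.27
ee_pos: [0.5801, -0.145, 0.0939]
orientation: [-0.0, 0.988, 0.156, -0.002]
force: [-0.2, -0.3, 0.8]
gripper_width: 0.446
```

```bash
python3 - <<'E'
from h import *
arc(110);tilt()
white("pics/s6.png")
E
```

```text
t 12.2667 pos [ 0.5801 -0.145   0.0939] F [-0.2 -0.3  0.8] w 38.1
shift mm [ 1.3  0.  -7. ]
turn [5.000e-03 1.000e-03 3.141e+00]
turn [-0.001  0.003 -0.   ]
along -0.03807454485261346 h 0.09391317585626487 rad 0.10133782889495613 ang 112.06875663580975
blobs [([291.4, 210.4], 215)]
tilt 54.0 grasp-foot 0.08 lowest z 0.0151
```

View pics/s6.png

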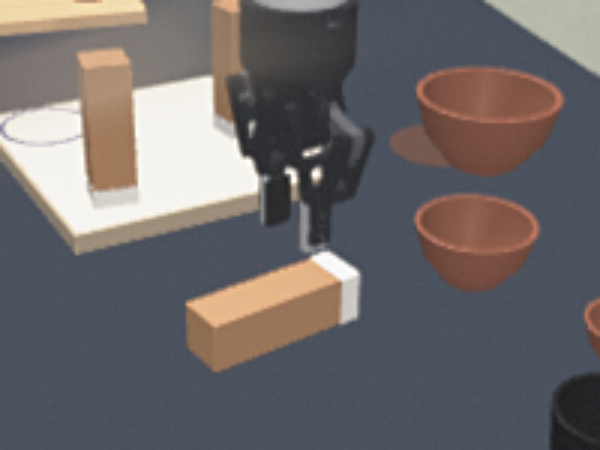

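The prop slipped out and is lying flat again, with its white end at (340,285) in the crop, close to where it started. Gravity torque about the pinch falls off with tilt, so next time I'll pinch nearer the end, lightly and with the foot kept on the bench. I'll also track tilt from the wrist camera. First, back off and re-measure.

>>> arm_command --series '[[70,[-4,0,-10],[0,0,0]],[70,[-15,0,-15],[0,0,0]],[70,[-20,0,-12],[0,0,0]],[70,[-20,0,0],[0,0,0]],[70,[-15,0,0],[0,0,0]],[70,[0,0,0],[0,0,0]],[70,[0,0,0],[0,0,0]]]'

```text
time_s: 12.95
ee_pos: [0.5087, -0.1687, 0.1375]
orientation: [0.001, 0.988, 0.157, 0.001]
force: [-0.1, 0.6, 0.2]
gripper_width: 0.817
```

```bash
cat >> h.py <<'E'
import cv2
def wcap():
    s=robot.get_state();r=rot(s);c=robot.capture("wrist");T=np.eye(4);T[:3,:3]=r.as_matrix();T[:3,3]=s["ee_pos"]
    return s,c["image"],c["intrinsics"],T@c["T_tool_cam"]
def wray(K,Tw,px,z):
    d=Tw[:3,:3]@np.linalg.inv(K)@[*px,1.];return Tw[:3,3]+d*(z-Tw[2,3])/d[2]
E
python3 - <<'E'
from h import *
s,im,K,Tw=wcap();print(s["ee_pos"])
hsv=cv2.cvtColor(im,cv2.COLOR_RGB2HSV)
m=(hsv[...,2]>170).astype(np.uint8);m[:,:120]=0;m[:,440:]=0
n,l,st,ce=cv2.connectedComponentsWithStats(m);i=1+st[1:,4].argmax();print(st[i])
b=cv2.boxPoints(cv2.minAreaRect(np.argwhere(l==i)[:,::-1].astype(np.float32)))
q=cv2.approxPolyDP(cv2.convexHull(np.argwhere(l==i)[:,::-1].astype(np.int32)),8,True)[:,0];print(q.tolist(),b.round().tolist())
for p in q:print(p,wray(K,Tw,p,.038).round(4))
w=np.argwhere((l==i)&(hsv[...,1]<25));print("white c",w.mean(0)[::-1],len(w))
cv2.imwrite("pics/w7.png",im[:,:,::-1])
E
```

```text
[ 0.5086575  -0.16865648  0.13747659]
[  245     1    72   218 13998]
[[316, 2], [309, 218], [252, 218], [245, 2]] [[245.0, 1.0], [316.0, 1.0], [316.0, 218.0], [245.0, 218.0]]
[316   2] [ 0.6295 -0.1479  0.038 ]
[309 218] [ 0.5115 -0.1848  0.038 ]
[252 218] [ 0.5003 -0.1503  0.038 ]
[245   2] [ 0.6174 -0.1111  0.038 ]
white c [280.32332082  17.63496037] 2397
```

```bash
cat >> h.py <<'E'
A=np.array([.9513,.308,0]);N=np.array([-.308,.9513,0]);E0=np.array([.6244,-.1292,0]);L0=.111;HG=.022
def wt():
    "tilt from the white band (top face) in the wrist view"
    from scipy.optimize import minimize_scalar
    s,im,K,Tw=wcap();hsv=cv2.cvtColor(im,cv2.COLOR_RGB2HSV)
    m=((hsv[...,1]<30)&(hsv[...,2]>150)).astype(np.uint8);m[:,:200]=0;m[:,360:]=0
    n,l,st,ce=cv2.connectedComponentsWithStats(m)
    print("blobs",[(ce[i].round().tolist(),int(st[i,4])) for i in range(1,n) if st[i,4]>150])
    def pts(t,xs):
        t=np.radians(t);u=A*np.cos(t)-np.array([0,0,np.sin(t)]);w=A*np.sin(t)+np.array([0,0,np.cos(t)])
        return np.array([s["ee_pos"]+u*(L0-x)+w*(h-HG)+0*A for x,h in xs])
    def pr(t):
        q=K@(np.linalg.inv(Tw)@np.c_[pts(t,[(.008,.038)]),[1]].T)[:3];return (q[:2]/q[2])[:,0]
    d=s["ee_pos"]-E0
    print("pos",s["ee_pos"].round(4),"Fz",s["force"].round(1),"along %.1f h %.1f"%(1e3*d@A,1e3*d[2]),
      "arc-tilt %.1f"%(np.degrees(np.arctan2(HG,-L0))-np.degrees(np.arctan2(d[2],d@A))))
    for i in range(1,n):
        if st[i,4]>150:
            f=minimize_scalar(lambda t:(pr(t)[1]-ce[i][1])**2,bounds=(-10,100),method="bounded")
            Z=pts(f.x,[(0,0)])[0];print("tilt %.1f err %.2f px"%(f.x,f.fun**.5),"pred u %.0f"%pr(f.x)[0],"foot edge z %.1f mm, slid %.1f"%(1e3*Z[2],1e3*(Z-E0)@A))
E
python3 - <<'E'
from h import *
go([.5188,-.1634,.022],[-.308,.9513])
E
```

```text
t 13.0 pos [ 0.5087 -0.1687  0.1374] F [ 0.6 -0.1  0.6] w 70.3
shift mm [ 11.   -2.3 115.4]
turn [ 3.00e-03  4.00e-03 -3.14e+00]
turn [ 0.003 -0.002  0.002]
```

>>> arm_command --series '[[70,[5,-1,10],[0,0,0]],[70,[5,-1,16],[0,0,0]],[70,[1,0,18],[0,0,0]],[70,[0,0,18],[0,0,0]],[70,[0,0,18],[0,0,0]],[70,[0,0,14],[0,0,0]],[60,[0,0,9],[0,0,0]],[60,[0,0,0],[0,0,0]],[60,[0,0,0],[0,0,0]]]'

```text
time_s: 13.75
ee_pos: [0.531, -0.1567, 0.0261]
orientation: [0.0, 0.987, 0.161, 0.005]
force: [-0.1, 0.5, -0.0]
gripper_width: 0.705
```

```bash
python3 - <<'E'
from h import *
go([.5188,-.1634,.022],[-.308,.9513])
wt()
E
```

```text
t 13.75 pos [ 0.531  -0.1567  0.0261] F [-0.1  0.5 -0. ] w 60.2
shift mm [-13.7   2.4   3.9]
turn [ 1.700e-02  3.000e-03 -3.131e+00]
turn [ 0.002 -0.011  0.01 ]
blobs [([294.0, 28.0], 7415)]
pos [ 0.531  -0.1567  0.0261] Fz [-0.1  0.5 -0. ] along -97.3 h 26.1 arc-tilt 3.8
tilt 29.8 err 0.00 px pred u 287 foot edge z -48.2 mm, slid -11.9
```

>>> arm_command --series '[[60,[-7,1,2],[0.002,-0.011,0.01]],[60,[-6,1,2],[0,0,0]],[60,[0,0,0],[0,0,0]],[60,[0,0,0],[0,0,0]]]'

```text
time_s: 14.13
ee_pos: [0.5199, -0.1636, 0.0241]
orientation: [0.001, 0.988, 0.156, 0.001]
force: [-0.3, 0.6, -0.2]
gripper_width: 0.702
```

```bash
python3 - <<'E'
from h import *
go([.5188,-.1634,.022],[-.308,.9513])
wt()
s,im,K,Tw=wcap();hsv=cv2.cvtColor(im,cv2.COLOR_RGB2HSV)
for v in range(0,150,10):print(v,im[v,285],hsv[v,285])
E
```

```text
t 14.1333 pos [ 0.5199 -0.1636  0.0241] F [-0.3  0.6 -0.2] w 59.9
shift mm [-1.  -0.6  2.1]
turn [-4.000e-03 -3.000e-03  3.141e+00]
turn [ 0.002 -0.003 -0.001]
blobs [([282.0, 2.0], 724)]
pos [ 0.5199 -0.1636  0.0241] Fz [-0.3  0.6 -0.2] along -110.0 h 24.1 arc-tilt 1.2
tilt 20.5 err 0.00 px pred u 284 foot edge z -35.3 mm, slid -13.7
0 [254 254 254] [  0   0 254]
10 [238 201 158] [ 16  86 238]
20 [239 202 158] [ 16  86 239]
30 [238 198 152] [ 16  92 238]
40 [238 197 149] [ 16  95 238]
50 [238 195 147] [ 16  98 238]
60 [238 193 145] [ 15 100 238]
70 [237 194 144] [ 16 100 237]
80 [237 193 144] [ 16 100 237]
90 [238 193 143] [ 16 102 238]
100 [238 194 143] [ 16 102 238]
110 [238 195 144] [ 16 101 238]
120 [239 194 144] [ 16 101 239]
130 [238 194 143] [ 16 102 238]
140 [238 194 144] [ 16 101 238]
```

>>> arm_command --series '[[41,[-1,0,2],[0,0,0]],[41,[0,0,0],[0,0,0]],[41,[0,0,0],[0,0,0]],[37.85,[0,0,0],[0,0,0]],[37.85,[0,0,0],[0,0,0]],[37.85,[0,0,0],[0,0,0]]]'

```text
time_s: 14.73
ee_pos: [0.5194, -0.164, 0.0228]
orientation: [0.001, 0.988, 0.156, 0.002]
force: [-1.1, 0.6, -0.2]
gripper_width: 0.444
```

>>> arm_command --series '[[37.85,[1,0,-4],[0,0,0]],[37.85,[1.2,0,-4],[0,0,0]],[37.85,[1.2,0,-4],[0,0,0]],[37.85,[0,0,0],[0,0,0]],[37.85,[0,0,0],[0,0,0]]]'

```text
time_s: 15.15
ee_pos: [0.522, -0.1625, 0.035]
orientation: [0.001, 0.988, 0.156, 0.001]
force: [0.2, 0.4, -2.9]
gripper_width: 0.443
```

```bash
sed -i 's/\[(.008,.038)\]/[(.016,.038)]/; s/(pr(t)\[1\]-ce\[i\]\[1\])/(pr(t)[1]-st[i,1]-st[i,3]+.5)/' h.py; python3 - <<'E'
from h import *
wt()
E
```

```text
blobs [([284.0, 3.0], 1060)]
pos [ 0.522  -0.1625  0.035 ] Fz [ 0.2  0.4 -2.9] along -107.7 h 35.0 arc-tilt 6.8
tilt 11.8 err 0.00 px pred u 284 foot edge z -9.2 mm, slid -3.5
```

>>> arm_command --series '[[37.87,[1.8,0,-5],[0,0,0]],[37.87,[2,0,-5],[0,0,0]],[37.87,[2.4,0,-5],[0,0,0]],[37.87,[2.6,0,-5],[0,0,0]],[37.87,[0,0,0],[0,0,0]]]'

```text
time_s: 15.62
ee_pos: [0.5307, -0.1595, 0.0567]
orientation: [0.0, 0.988, 0.156, 0.0]
force: [-0.4, -0.7, -1.7]
gripper_width: 0.444
```

```bash
python3 - <<'E'
from h import *
wt()
E
```

```text
blobs [([284.0, 14.0], 3138)]
pos [ 0.5307 -0.1595  0.0567] Fz [-0.4 -0.7 -1.7] along -98.5 h 56.7 arc-tilt 18.7
tilt 23.0 err 0.00 px pred u 284 foot edge z -6.9 mm, slid -4.9
```

>>> arm_command --series '[[37.88,[3,0,-4.4],[0,0,0]],[37.88,[3,0,-4.4],[0,0,0]],[37.88,[3,0,-4.3],[0,0,0]],[37.88,[3.5,0,-3.9],[0,0,0]],[37.88,[0,0,0],[0,0,0]],[37.88,[0,0,0],[0,0,0]]]'

```text
time_s: 16.17
ee_pos: [0.543, -0.1554, 0.0752]
orientation: [0.0, 0.988, 0.156, -0.0]
force: [-1.4, -0.5, -1.8]
gripper_width: 0.447
```

```bash
python3 - <<'E'
from h import *
wt()
E
```

```text
blobs [([284.0, 33.0], 3485)]
pos [ 0.543  -0.1554  0.0752] Fz [-1.4 -0.5 -1.8] along -85.5 h 75.2 arc-tilt 30.1
tilt 34.8 err 0.00 px pred u 284 foot edge z -6.2 mm, slid -6.9
```

>>> arm_command --series '[[37.89,[3.5,0,-3.7],[0,0,0]],[37.89,[3.6,0,-3.6],[0,0,0]],[37.89,[3.7,0,-3.3],[0,0,0]],[37.9,[3.8,0,-3],[0,0,0]],[37.9,[0,0,0],[0,0,0]],[37.9,[0,0,0],[0,0,0]]]'

```text
time_s: 16.72
ee_pos: [0.5573, -0.1508, 0.0898]
orientation: [0.0, 0.988, 0.155, -0.002]
force: [-1.2, -0.6, -1.7]
gripper_width: 0.443
```

```bash
python3 - <<'E'
from h import *
wt()
E
```

```text
blobs [([284.0, 61.0], 2499)]
pos [ 0.5573 -0.1508  0.0898] Fz [-1.2 -0.6 -1.7] along -70.4 h 89.8 arc-tilt 40.7
tilt 45.4 err 0.00 px pred u 284 foot edge z -4.7 mm, slid -8.2
```

>>> arm_command --series '[[37.9,[4,0,-2.9],[0,0,0]],[37.9,[4,0,-2.7],[0,0,0]],[37.9,[4,0,-2.5],[0,0,0]],[37.9,[4,0,-2.2],[0,0,0]],[37.9,[0,0,0],[0,0,0]],[37.9,[0,0,0],[0,0,0]]]'

```text
time_s: 17.27
ee_pos: [0.5741, -0.1453, 0.1012]
orientation: [0.0, 0.988, 0.155, -0.002]
force: [-0.8, -1.1, -1.5]
gripper_width: 0.448
```

```bash
python3 - <<'E'
from h import *
wt()
E
```

```text
blobs [([284.0, 89.0], 1802)]
pos [ 0.5741 -0.1453  0.1012] Fz [-0.8 -1.1 -1.5] along -52.8 h 101.2 arc-tilt 51.2
tilt 55.6 err 0.00 px pred u 284 foot edge z -2.8 mm, slid -8.3
```

>>> arm_command --series '[[37.9,[4,0,-1.9],[0,0,0]],[37.9,[4,0,-1.7],[0,0,0]],[37.9,[4,0,-1.4],[0,0,0]],[37.9,[4,0,-1.1],[0,0,0]],[37.9,[0,0,0],[0,0,0]],[37.9,[0,0,0],[0,0,0]]]'

```text
time_s: 17.82
ee_pos: [0.5911, -0.1398, 0.1082]
orientation: [0.0, 0.988, 0.155, -0.001]
force: [-2.0, -0.9, -1.0]
gripper_width: 0.452
```

```bash
python3 - <<'E'
from h import *
wt()
E
```

```text
blobs [([284.0, 116.0], 1383), ([218.0, 276.0], 431), ([348.0, 274.0], 407)]
pos [ 0.5911 -0.1398  0.1082] Fz [-2.  -0.9 -1. ] along -34.9 h 108.2 arc-tilt 60.9
tilt 65.2 err 0.00 px pred u 284 foot edge z -1.8 mm, slid -8.4
tilt 100.0 err 87.13 px pred u 284 foot edge z 2.7 mm, slid -75.9
tilt 100.0 err 87.13 px pred u 284 foot edge z 2.7 mm, slid -75.9
```

>>> arm_command --series '[[37.9,[4.3,0,-1.3],[0,0,0]],[37.9,[4.3,0,-1.1],[0,0,0]],[37.9,[4.3,0,-0.9],[0,0,0]],[37.9,[4.3,0,-0.6],[0,0,0]],[37.9,[0,0,0],[0,0,0]],[37.9,[0,0,0],[0,0,0]]]'

```text
time_s: 18.37
ee_pos: [0.6098, -0.1337, 0.1125]
orientation: [0.0, 0.988, 0.155, -0.001]
force: [-1.0, -0.4, 0.3]
gripper_width: 0.443
```

```bash
python3 - <<'E'
from h import *
wt()
E
```

```text
blobs [([284.0, 143.0], 1021), ([218.0, 276.0], 587), ([349.0, 275.0], 565)]
pos [ 0.6098 -0.1337  0.1125] Fz [-1.  -0.4  0.3] along -15.3 h 112.5 arc-tilt 71.1
tilt 74.7 err 0.00 px pred u 284 foot edge z -0.3 mm, slid -7.3
tilt 100.0 err 86.94 px pred u 284 foot edge z 7.1 mm, slid -56.2
tilt 100.0 err 86.94 px pred u 284 foot edge z 7.1 mm, slid -56.2
```

>>> arm_command --series '[[37.9,[4.4,0,-0.5],[0,0,0]],[37.9,[4.4,0,-0.3],[0,0,0]],[37.9,[4.4,0,0],[0,0,0]],[37.9,[4.4,0,0],[0,0,0]],[37.9,[4.4,0,0.3],[0,0,0]],[37.9,[0,0,0],[0,0,0]],[37.9,[0,0,0],[0,0,0]]]'

```text
time_s: 19.0
ee_pos: [0.6338, -0.1259, 0.1132]
orientation: [0.0, 0.988, 0.156, 0.0]
force: [0.9, -0.5, -0.1]
gripper_width: 0.443
```

```bash
python3 - <<'E'
from h import *
wt()
E
```

```text
blobs [([284.0, 177.0], 663), ([218.0, 276.0], 590), ([349.0, 275.0], 565)]
pos [ 0.6338 -0.1259  0.1132] Fz [ 0.9 -0.5 -0.1] along 9.9 h 113.2 arc-tilt 83.8
tilt 87.3 err 0.00 px pred u 284 foot edge z 1.3 mm, slid -6.8
tilt 100.0 err 86.67 px pred u 284 foot edge z 7.7 mm, slid -31.0
tilt 100.0 err 86.67 px pred u 284 foot edge z 7.7 mm, slid -31.0
```

>>> arm_command --series '[[37.9,[4,0,0.5],[0,0,0]],[37.9,[4,0,0.6],[0,0,0]],[37.9,[2.5,0,0.6],[0,0,0]],[37.9,[0,0,0],[0,0,0]],[37.9,[0,0,0],[0,0,0]]]'

```text
time_s: 19.47
ee_pos: [0.645, -0.1224, 0.1116]
orientation: [0.0, 0.988, 0.155, 0.001]
force: [0.0, 0.1, 0.7]
gripper_width: 0.446
```

```bash
python3 - <<'E'
from h import *
wt();white("pics/s8.png")
E
```

```text
blobs [([284.0, 192.0], 568), ([218.0, 276.0], 588), ([349.0, 276.0], 563)]
pos [ 0.645  -0.1224  0.1116] Fz [0.  0.1 0.7] along 21.7 h 111.6 arc-tilt 89.8
tilt 93.6 err 0.00 px pred u 284 foot edge z 2.2 mm, slid -7.1
tilt 100.0 err 86.53 px pred u 284 foot edge z 6.1 mm, slid -19.2
tilt 100.0 err 86.53 px pred u 284 foot edge z 6.1 mm, slid -19.2
```

View pics/s8.png

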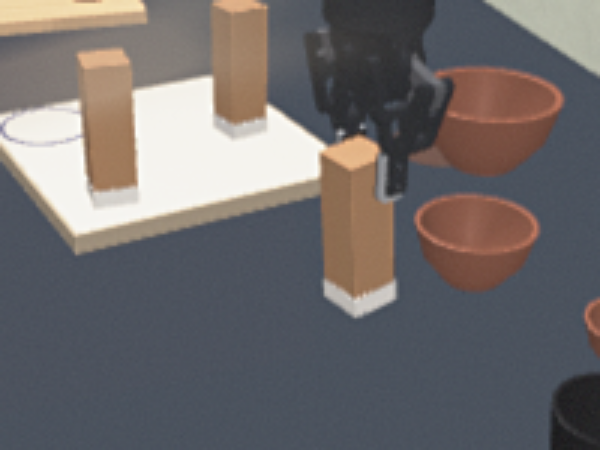

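The prop stands upright, white end down: the foot corners are at crop (323,297), (357,316) and (396,297). I'll locate it before re-gripping firmly.

```bash
python3 - <<'E'
from h import *
P=[unproj("side0.npz",(180+(u+.5)/3-.5,120+(v+.5)/3-.5),0) for u,v in((323,298),(357,317),(397,298))]
s=robot.get_state()
for p in P:print(p.round(4),"rel TCP along %.1f across %.1f"%(1e3*(p-s["ee_pos"])@A,1e3*(p-s["ee_pos"])@N))
T=[unproj("side0.npz",(180+(u+.5)/3-.5,120+(v+.5)/3-.5),.125) for u,v in((322,154),(356,170))]
for p in T:print(p.round(4),"rel TCP along %.1f across %.1f"%(1e3*(p-s["ee_pos"])@A,1e3*(p-s["ee_pos"])@N))
E
```

```text
[ 0.6144 -0.1156  0.    ] rel TCP along -26.9 across 15.8
[ 0.6298 -0.1481  0.    ] rel TCP along -22.3 across -19.8
[ 0.6687 -0.132   0.    ] rel TCP along 19.7 across -16.5
[ 0.6075 -0.1227  0.125 ] rel TCP along -35.7 across 11.2
[ 0.6212 -0.1538  0.125 ] rel TCP along -32.2 across -22.6
```

>>> arm_command --series '[[38.1,[0,0,0],[0,0,0]],[38.3,[0,0,0],[0,0,0]],[39,[0,0,0],[0,0,0]],[41,[0,0,0],[0,0,0]],[41,[0,0,0],[0,0,0]],[41,[0,0,0],[0,0,0]]]'

```text
time_s: 20.07
ee_pos: [0.6443, -0.1226, 0.1116]
orientation: [0.0, 0.988, 0.155, 0.0]
force: [-0.6, -0.3, -0.1]
gripper_width: 0.485
```

```bash
python3 - <<'E'
from h import *
wt()
c=robot.capture("side")["image"];hsv=cv2.cvtColor(c,cv2.COLOR_RGB2HSV)
m=((hsv[...,0]<20)&(hsv[...,1]>70)&(hsv[...,2]>90)|(hsv[...,1]<45)&(hsv[...,2]>125)).astype(np.uint8)
m[:,:284]=0;m[:,316:]=0;m[:160]=0;m[235:]=0
n,l,st,ce=cv2.connectedComponentsWithStats(m);i=1+st[1:,4].argmax();print(st[i])
for v in range(170,226,6):
    x=np.where(l[v]==i)[0];print(v,x.min(),x.max(),end=" | ")
E
```

```text
blobs [([284.0, 190.0], 492), ([213.0, 277.0], 583), ([353.0, 274.0], 469)]
pos [ 0.6443 -0.1226  0.1116] Fz [-0.6 -0.3 -0.1] along 21.0 h 111.6 arc-tilt 89.4
tilt 92.0 err 0.00 px pred u 284 foot edge z 1.4 mm, slid -4.9
tilt 100.0 err 86.59 px pred u 284 foot edge z 6.1 mm, slid -20.0
tilt 100.0 err 86.59 px pred u 284 foot edge z 6.1 mm, slid -20.0
[ 284  163   30   63 1289]
170 284 306 | 176 284 308 | 182 289 307 | 188 289 311 | 194 289 311 | 200 289 311 | 206 289 311 | 212 288 310 | 218 288 311 | 224 296 302 |
```

```bash
python3 - <<'E'
from h import *
d=np.load("side0.npz")
def pj(p): q=d["K"]@(d["E"]@[*p,1])[:3];return (q[:2]/q[2]).round(1)
s=robot.get_state();tc=s["ee_pos"]
for off in(0,-.004,-.007):
    c=tc+A*off;c[2]=0
    print(off,[ (pj(c+A*.019*i+N*.019*j),pj(c+A*.019*i+N*.019*j+[0,0,.125])) for i,j in((-1,1),(-1,-1),(1,-1))])
cv2.imwrite("pics/s9.png",cv2.resize(robot.capture("side")["image"][150:235,265:335,::-1],None,fx=7,fy=7,interpolation=cv2.INTER_CUBIC))
E
```

```text
0 [(array([289. , 217.5]), array([290.8, 168. ])), (array([299.4, 224.8]), array([302. , 174.3])), (array([312.3, 219.7]), array([315.8, 170. ]))]
-0.004 [(array([287.7, 218. ]), array([289.3, 168.4])), (array([298. , 225.4]), array([300.5, 174.7])), (array([311. , 220.2]), array([314.4, 170.4]))]
-0.007 [(array([286.6, 218.4]), array([288.2, 168.7])), (array([296.9, 225.8]), array([299.4, 175.1])), (array([310. , 220.6]), array([313.3, 170.7]))]
```

View pics/s9.png

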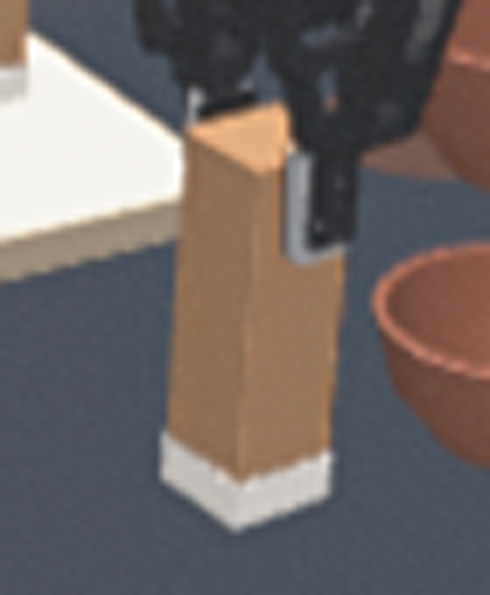

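Now it has settled flat and vertical: foot corners are within 1 px of an upright model centred on the TCP. I'll grip firmly and lift.

>>> arm_command --series '[[41,[-1,0,3],[0,0,0]],[41,[0,0,3],[0,0,0]],[30,[0,0,0],[0,0,0]],[30,[0,0,0],[0,0,0]],[30,[0,0,0],[0,0,0]],[30,[0,0,0],[0,0,0]],[30,[0,0,0],[0,0,0]],[30,[0,0,0],[0,0,0]]]' --squeeze 50

```text
time_s: 20.88
ee_pos: [0.6436, -0.123, 0.1054]
orientation: [0.0, 0.988, 0.155, 0.001]
force: [-0.4, 0.8, 1.2]
gripper_width: 0.435
```

```bash
python3 - <<'E'
from h import *
s=robot.get_state();print(s["ee_pos"],s["force"])
for r0 in(.1,):
    go([.4521,.2311,.30],[-.308,.9513])
E
```

```text
[ 0.64364196 -0.1229536   0.10543323] [-0.44508062  0.80526659  1.19569385]
t 20.8833 pos [ 0.6436 -0.123   0.1054] F [-0.4  0.8  1.2] w 37.2
shift mm [ -73.4 -395.5 -195.1]
turn [-2.00e-03 -2.00e-03  3.14e+00]
turn [ 0.001 -0.001 -0.001]
```

>>> arm_command --series '[[30,[0,0,-6],[0,0,0]],[30,[0,0,-12],[0,0,0]],[30,[0,0,-16],[0,0,0]],[30,[0,0,-16],[0,0,0]],[30,[0,0,-16],[0,0,0]],[30,[0,0,-16],[0,0,0]],[30,[0,0,-16],[0,0,0]],[30,[0,0,-16],[0,0,0]],[30,[0,0,-16],[0,0,0]],[30,[0,0,-16],[0,0,0]],[30,[0,0,-16],[0,0,0]],[30,[0,0,-12],[0,0,0]],[30,[0,0,-8],[0,0,0]],[30,[0,0,0],[0,0,0]]]'

```text
time_s: 22.05
ee_pos: [0.6362, -0.1221, 0.2952]
orientation: [-0.003, 0.988, 0.156, -0.009]
force: [1.6, -0.1, -4.6]
gripper_width: 0.438
```

>>> arm_command --series '[[30,[-2,-10,0],[0,0,0]],[30,[-4,-18,0],[0,0,0]],[30,[-4,-24,0],[0,0,0]],[30,[-5,-24,0],[0,0,0]],[30,[-5,-24,0],[0,0,0]],[30,[-5,-24,0],[0,0,0]],[30,[-5,-24,0],[0,0,0]],[30,[-5,-24,0],[0,0,0]],[30,[-5,-24,0],[0,0,0]],[30,[-5,-24,0],[0,0,0]],[30,[-5,-24,0],[0,0,0]],[30,[-4,-20,0],[0,0,0]],[30,[-3,-12,0],[0,0,0]],[30,[0,0,0],[0,0,0]],[30,[0,0,0],[0,0,0]]]'

```text
time_s: 23.3
ee_pos: [0.4717, 0.1396, 0.2843]
orientation: [-0.003, 0.987, 0.159, -0.024]
force: [1.1, -0.4, -4.4]
gripper_width: 0.442
```

```bash
python3 - <<'E'
from h import *
go([.4521,.2311,.28],[-.308,.9513])
E
```

```text
t 23.3 pos [0.4717 0.1396 0.2843] F [ 1.1 -0.4 -4.4] w 37.8
shift mm [ 10.4 -93.    5.2]
turn [-0.074 -0.022 -3.134]
turn [-0.014  0.047  0.007]
```

>>> arm_command --series '[[30,[2,-14,0],[-0.007,0.024,0.007]],[30,[2,-18,0],[-0.007,0.023,0]],[30,[2,-18,0],[0,0,0]],[30,[2,-18,0],[0,0,0]],[30,[1,-14,0],[0,0,0]],[30,[0,-6,0],[0,0,0]],[30,[0,0,0],[0,0,0]],[30,[0,0,0],[0,0,0]]]'

```text
time_s: 23.97
ee_pos: [0.454, 0.2196, 0.2797]
orientation: [0.004, 0.989, 0.149, -0.003]
force: [-0.1, 1.2, -4.3]
gripper_width: 0.442
```

```bash
python3 - <<'E'
from h import *
go([.4521,.2311,.28],[-.308,.9513])
E
```

```text
t 23.9667 pos [0.454  0.2196 0.2797] F [-0.1  1.2 -4.3] w 37.7
shift mm [  1.6 -11.5  -0.4]
turn [ 0.011 -0.009  3.127]
turn [ 0.006  0.007 -0.015]
```

>>> arm_command --series '[[30,[1,-6,5],[0.006,0.007,-0.015]],[30,[1,-5,10],[0,0,0]],[30,[0,0,16],[0,0,0]],[30,[0,0,18],[0,0,0]],[30,[0,0,18],[0,0,0]],[30,[0,0,18],[0,0,0]],[30,[0,0,18],[0,0,0]],[30,[0,0,14],[0,0,0]],[30,[0,0,8],[0,0,0]],[30,[0,0,0],[0,0,0]],[30,[0,0,0],[0,0,0]]]'

```text
time_s: 24.88
ee_pos: [0.455, 0.2238, 0.1427]
orientation: [0.001, 0.989, 0.15, -0.001]
force: [-0.4, 0.3, -3.6]
gripper_width: 0.443
```

```bash
python3 - <<'E'
from h import *
go([.4521,.2311,.1234],[-.308,.9513])
E
```

```text
t 24.8833 pos [0.455  0.2238 0.1427] F [-0.4  0.3 -3.6] w 37.8
shift mm [-0.6 -7.8 19.3]
turn [ 3.00e-03 -4.00e-03  3.13e+00]
turn [ 0.002  0.002 -0.011]
```

>>> arm_command --series '[[30,[0,-5,3],[0.002,0.002,-0.011]],[30,[0,-3,5],[0,0,0]],[30,[0,0,4],[0,0,0]],[30,[0,0,2],[0,0,0]],[30,[0,0,0],[0,0,0]],[30,[0,0,0],[0,0,0]]]'

```text
time_s: 25.38
ee_pos: [0.4545, 0.2337, 0.1302]
orientation: [-0.001, 0.988, 0.156, 0.003]
force: [-0.2, 0.9, -3.7]
gripper_width: 0.438
```

```bash
python3 - <<'E'
from h import *
go([.4521,.2311,.1234],[-.308,.9513])
E
```

```text
t 25.3833 pos [0.4545 0.2337 0.1302] F [-0.2  0.9 -3.7] w 37.4
shift mm [-3.1  1.7  6.8]
turn [ 1.100e-02 -1.000e-03 -3.141e+00]
turn [-0.001 -0.007  0.001]
```

>>> arm_command --series '[[30,[-2,1,2],[0,-0.007,0]],[30,[-1,1,2],[0,0,0]],[30,[0,0,1.5],[0,0,0]],[30,[0,0,1],[0,0,0]],[30,[0,0,0],[0,0,0]]]'

```text
time_s: 25.8
ee_pos: [0.4526, 0.2304, 0.1238]
orientation: [-0.0, 0.988, 0.156, 0.0]
force: [0.1, -1.2, -3.2]
gripper_width: 0.437
```

```bash
python3 - <<'E'
from h import *
go([.4521,.2311,.1234],[-.308,.9513])
E
```

```text
t 25.8 pos [0.4526 0.2304 0.1238] F [ 0.1 -1.2 -3.2] w 37.3
shift mm [-0.3 -0.8  0.4]
turn [-1.000e-03  1.000e-03  3.142e+00]
turn [-0.001 -0.001 -0.   ]
```

>>> arm_command --series '[[30,[0,0,0.8],[0,0,0]],[30,[0,0,0.8],[0,0,0]],[30,[0,0,0.5],[0,0,0]],[30,[0,0,0],[0,0,0]]]'

```text
time_s: 26.13
ee_pos: [0.453, 0.2308, 0.1234]
orientation: [-0.0, 0.988, 0.156, 0.001]
force: [0.1, 0.3, -3.0]
gripper_width: 0.439
```

```bash
python3 - <<'E'
from h import *
go([.4521,.2311,.1234],[-.308,.9513])
c=robot.capture("side");d=np.load("side0.npz")
cv2.imwrite("pics/s10.png",cv2.resize(c["image"][90:215,155:275,::-1],None,fx=5,fy=5,interpolation=cv2.INTER_CUBIC))
def pj(p): q=d["K"]@(d["E"]@[*p,1])[:3];u=q[:2]/q[2];return ((u-[155,90]+.5)*5).round().tolist()
m=np.array([.4521,.2311,.018])
print("ring",pj(m),[pj(m+.042*np.array([np.cos(t),np.sin(t),0])) for t in np.arange(0,6.2,np.pi/4)])
print("post pred",[pj(m+A*.019*i+N*.019*j) for i,j in((-1,1),(-1,-1),(1,-1),(1,1))],[pj(m+A*.019*i+N*.019*j+[0,0,.125]) for i,j in((-1,1),(-1,-1),(1,-1),(1,1))])
E
```

```text
t 26.1333 pos [0.453  0.2308 0.1234] F [ 0.1  0.3 -3. ] w 37.5
shift mm [-0.8 -0.6  0. ]
turn [-3.000e-03 -0.000e+00  3.141e+00]
turn [ 0.    -0.002 -0.   ]
ring [201.0, 360.0] [[273.0, 352.0], [244.0, 335.0], [191.0, 333.0], [143.0, 346.0], [127.0, 368.0], [154.0, 386.0], [211.0, 388.0], [260.0, 374.0]]
post pred [[156.0, 356.0], [185.0, 378.0], [246.0, 363.0], [216.0, 342.0]] [[133.0, 146.0], [163.0, 164.0], [228.0, 152.0], [197.0, 134.0]]
```

View pics/s10.png

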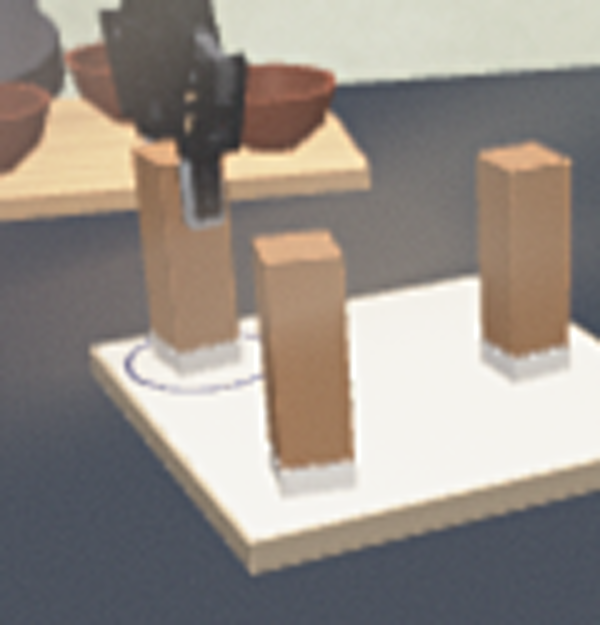

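The prop is inside the ring: its foot corners at (152,353), (180,372) and (240,362) sit within the ring, whose left edge is at x=127. It's about 1–2 mm above contact, so I'll lower until the bench carries the weight.

>>> arm_command --series '[[30,[0,0,1],[0,0,0]],[30,[0,0,1],[0,0,0]],[30,[0,0,1],[0,0,0]]]'

```text
time_s: 26.43
ee_pos: [0.4532, 0.2311, 0.1233]
orientation: [0.001, 0.988, 0.156, 0.001]
force: [-4.4, -2.1, 7.9]
gripper_width: 0.445
```

>>> arm_command --series '[[30,[0,0,1],[0,0,0]],[30,[0,0,1],[0,0,0]],[30,[0,0,1],[0,0,0]]]'

```text
time_s: 26.68
ee_pos: [0.4532, 0.2313, 0.1234]
orientation: [0.002, 0.988, 0.156, 0.001]
force: [-3.2, -2.0, 8.0]
gripper_width: 0.435
```

Contact is firm at about 8 N. Now I'll release gently and rise.

>>> arm_command --series '[[30,[0,0,-0.5],[0,0,0]],[37.6,[0,0,0],[0,0,0]],[38,[0,0,0],[0,0,0]],[39,[0,0,0],[0,0,0]],[42,[0,0,0],[0,0,0]],[50,[0,0,0],[0,0,0]],[62,[0,0,0],[0,0,0]],[70,[0,0,0],[0,0,0]],[70,[0,0,0],[0,0,0]],[70,[0,0,-5],[0,0,0]],[70,[0,0,-10],[0,0,0]],[70,[0,0,-15],[0,0,0]],[70,[0,0,-15],[0,0,0]],[70,[0,0,-15],[0,0,0]],[70,[0,0,-15],[0,0,0]],[70,[0,0,-15],[0,0,0]],[70,[0,0,-15],[0,0,0]],[70,[0,0,-10],[0,0,0]],[70,[0,0,0],[0,0,0]],[70,[0,0,0],[0,0,0]]]'

```text
time_s: 28.35
ee_pos: [0.4541, 0.2338, 0.2525]
orientation: [-0.0, 0.988, 0.157, 0.006]
force: [-0.5, -0.0, 0.2]
gripper_width: 0.816
```

```bash
python3 - <<'E'
from h import *
go([.4521,.2311,.25])
c=robot.capture("side")["image"];old=cv2.imread("pics/side0.png")[:,:,::-1]
cv2.imwrite("pics/s11.png",cv2.resize(c[90:215,155:275,::-1],None,fx=5,fy=5,interpolation=cv2.INTER_CUBIC))
d=np.abs(c.astype(int)-old).max(2)>40
n,l,st,ce=cv2.connectedComponentsWithStats(d.astype(np.uint8));print([st[i].tolist() for i in range(1,n) if st[i,4]>25])
E
```

```text
t 28.35 pos [0.4541 0.2338 0.2525] F [-0.5 -0.   0.2] w 69.7
shift mm [-2.7  1.9  2.5]
[[163, 0, 39, 86, 2303], [181, 118, 20, 13, 180], [183, 131, 18, 8, 98], [186, 154, 17, 11, 126], [239, 205, 59, 41, 1442]]
```

The differences from the start picture are the arm, the prop's old place, and the prop now at x 181–203, y 118–165. That matches the upright prediction in the ring (top-left x 181.6, foot-left x 186.2, foot bottom y 165.6). No other change shows.

```bash
python3 -c "
from station import robot
print(robot.hand_in())"
```

```text
the job is handed in; nothing more can be done
None
```

The prop now stands upright, white end down, inside the blue ring on the kiln shelf. I let go only once the shelf was carrying it, then raised the arm clear. I handed in at about 28 s.

- **First try failed:** the prop pivoted to about 40° and then stalled. When I loosened the pinch it dropped back flat, close to where it started.
- **Second try worked:** I pinched nearer the plain end, about 14 mm from it rather than 20 mm, and lighter. It pivoted upright with the foot on the bench, though the foot may have slid a few millimetres. I let it settle there, then gripped firmly to carry it.
- **Light pinch:** squeezing at 3 N still held the prop stiffly, so I set the light pinch through the finger opening instead (about 37.9 mm).
- **Placing:** the viewed picture just before release showed the foot inside the ring. The wrist read about 8 N when the foot pressed on the shelf.
- **After release:** by then my picture limit was used up, so the last check compared pixels instead. The prop is within about 1 px of where an upright prop in the ring should appear. Apart from the arm and the prop's old place, nothing else in the side view had changed.
- **Disagreement:** the tilt measured from the wrist camera read about 4° higher than the tilt worked out from the arm's position. The side view before the final grip showed the prop vertical to within about 1–2°.

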